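# Push the clevis pin home and snap its hairpin clip on

### The arm

A 6-joint arm with a two-finger parallel gripper is mounted at the origin on a cart in front of the work surface, level with it; the furniture and walls round the work are solid. World frame = base frame: x ahead of the robot, y to its left, z up, the work surface at z = 0. Lengths are in m, angles in degrees, forces in N, time in s.
With the tool pointing down it reaches from about 0.35 to 0.725 m from the base axis. Payload 4.3 kg.
Tool frame: the origin (TCP) lies at the very end of the fingers, on their centre line; the grasp point (between the pads) lies 19 mm behind it; z points along the fingers, y is the line along which they close (so a half turn about z gives the same grasp; the last joint's range is limited). The gripper opens to 85 mm and grips with 20 to 120 N. Pads are 22 mm wide; open, the fingers measure 114 mm over their backs; the gripper's body (76 mm by 85 mm) begins 54 mm behind the grasp point. The pads swing forward as they close: fully open they stand 13 mm farther back than shut.
Start: joints at [-73.012, 21.618, 4.641, 73.018, 0, 83.68], TCP at [0.228, -0.528, 0.231] pointing down, gripper open.
Joint ranges: [-156.06, 156.06], [-48.1, 94.91], [-58.44, 69.94], [-101.28, 121.22], [-78.64, 73.56], [-180, 180]. Speed limits (degrees/s): [147.25, 147.25, 180, 180, 180, 180].

### API

Orientations are given as a 3x3 rotation matrix whose columns are the frame's x, y, z axes.
In Python, from bench import monitor, cams, bot gives the robot as it stands. The module is installed in compiled form; this text tells all that it offers.
- The arm moves only by the tool send_rows, never from a script. Its argument "motion" is a list of rows, each an object with "translation": the shift along the tool's x, y, z each as a share of 100 mm, from -1 to 1, a list of three; "dr": the turn, a rotation vector about the tool's x, y, z each as a share of pi/2 rad, from -1 to 1, a list of three; "claw": the opening, from 0 (shut) to 1 (fully open). A call has 1 to 8 rows; each row is the pose to reach, as a shift and turn from the pose commanded when the call began, along the tool's axes at that moment; what a row does not reach only later rows make up. A row lasts 1/8 s, in which the tool goes at most 62.5 mm and 10.7 degrees, less where a joint would pass 70% of its speed; a pose out of reach is approached as far as the arm can. A call with a number of a shift or a turn outside -1 to 1 is refused whole. A call with a gripper value outside its range is refused whole. The fingers move at their own pace and stop on an object; "grip_force" is the grip in N (left out, the last holds). Time passes only in rows, so rows that repeat a pose let the fingers close. It gives the time, the measured TCP pose, the force, the opening and the grip force at its end, in the units of the state.
- monitor.get_state(): the state, without advancing time (a new reading comes with each control period).
- cams.grab_frame(name): name is "side" or "top" or "wrist"; returns a dict with "img" (420x560x3 uint8, red, green, blue), "K" (3x3 intrinsics, pixels), "eye" and "attitude" of the camera in the world. Camera axes: x right, y down, z forward; pixel columns grow to the right and rows downward; lengths in m; the calibration is good to about 2 mm. A picture is of the moment at which its call begins. There is no depth.
- bot.job_done(): hands the job in; it is judged then, once.
The state is a dict: "t": time; "joint_positions": joint angles; "joint_vel": joint speeds; "joint_efforts": joint torques, N m; "tcp_pos": TCP position; "orientation": TCP orientation; "contact_force": force on the tool from outside, world axes, zero at the start; "torque": the same for the moment, N m; "width": finger opening in m; "grip_force": force on a finger pad.
Only numpy, scipy, OpenCV 4.12 (cv2) and the standard library are available. Lean on these libraries where they do the work, as an engineer would, in place of code of your own. Each camera call takes 0.05 s, during which the arm holds its last target. There are 200 camera calls.

### The job

The hold-down arm's clevis pin has slid part way out of its bracket. Push the pin home until its head meets the bracket, then take the hairpin clip out of its slotted block and press it straight down over the neck at the pin's tail until it snaps past and its saddle sits fully down on the neck; let go and leave it standing upright there. Press gently, never harder than 30 N on the pin, and leave the other things alone.

Things in the scene. Friction and masses are not known exactly. Their poses are not given: they have to be found in the camera images.
- bracket: Fixed base plate 135 x 90 x 8 mm (x -100 to +35) of a clevis. Origin: on the bench under the pin axis, which runs along bracket y, 75 mm up give or take 18 mm: the clevis height differs each time and is not given, so feel for it. Two upright cheeks 32 mm wide (x), outer faces at y = +23 and -23 mm, rounded tops 16 mm above the pin axis; an arm reaches 95 mm towards -x, up to 15 mm above the pin axis.
- pin (a joint): How far the steel clevis pin is pushed in along bracket -y, m: 0 drawn out, 0.020 home (starts 0 to 0.010). Head: flat disc 26 mm in diameter, outer face facing +y at bracket y = 50 mm minus this value; at home it meets the +y cheek and stops hard. About 3 N of friction; stays put. Neck: 14 mm thick groove, 10 mm long, with a thicker (18 mm) tail beyond; at home clear of the -y cheek, its middle at bracket y = -28 mm.
- holder: Fixed grey slotted block, 64 (x) x 32 (y) x 26 mm, origin at the centre of its underside. Its slot along x is 38 x 6.5 mm, its floor 6 mm above the bench; the clip stands in it, legs down, axes as the block's.
- clip: Loose hairpin spring clip, about 40 g, standing legs down; x across the legs, y through its thickness, z up. Origin: the point between the legs where the pin's axis lies once seated; 28.7 mm above the bench in the block. Steel saddle 26 mm wide (x), 6 mm thick, z = +7 to +22 mm; its flat underside comes down on the top of the neck when seated. Same both ways round.
- clip_tab (a point): Centre of the clip's white grip tab, 20 (x) x 8 (y) x 34 mm tall, 43 mm above the clip's origin (tab from z = +26 to +60 mm). Can be taken from above across its 8 mm or its 20 mm.
- clip_throat (a point): Middle of the pinch between the clip's two sprung wire legs (5 mm thick), 4.2 mm below the clip's origin: gap 9 mm here, 16 mm above it, flaring to 23 mm at the tips, z = -22.7 mm. Pushed down over the 14 mm neck the legs spring open at about 7 to 12 N of push (varies with friction and speed), then snap shut under it, and after some 4 mm more the saddle stops hard on the neck.
- clip_feeler (a joint): Small steel feeler, 4 mm thick, in the middle of the saddle's underside, m: 0 when it sticks out 2.5 mm below the saddle, 0.0025 when flush. Very weak spring (under 0.5 N). The neck pushes it in when the saddle comes down on it.
- brass_weight: Bystander: 200 g brass weight with a knob, 32 mm in diameter, 42 mm tall. Origin at the centre of its underside.
- petri_dish: Bystander: clear petri dish, 87 mm in diameter, 13 mm tall. Origin at the centre of its underside.
- beaker: Bystander: small plastic beaker, 55 mm in diameter, 70 mm tall. Origin at the centre of its underside.
There are look-alikes about, which are no part of the job. Of the things that look like the clip, the smaller one is meant.

How it is judged (in metres and radians):
On the way, in this order (a step that is already met when the one before it is completed fails the run):
1. the pin is pushed home while the clip is still off it (value of joint pin above 0.0185 m and horizontal distance between clip and bracket above 0.05 m), for 0.2 s.
2. the clip has snapped on to the neck of the pin (x of clip in the frame of bracket between -0.003 and 0.003 m and y of clip in the frame of bracket between -0.032 and -0.024 m and value of joint clip_feeler above 0.0015 m and angle between clip's own z axis and vertical below 0.3 rad), for 0.2 s.
At the end, for the whole second after the job is handed in: The pin is within 1.5 mm of home; the clip is snapped on the neck: its origin within 3 mm of the pin axis across it and within 4 mm of the middle of the neck along it, the saddle within 1 mm of the neck (feeler pushed in by more than 1.5 mm of its 2.5), upright within 0.3 rad, let go and at rest (all of step 2 and value of joint pin above 0.0185 m and linear speed of clip below 0.02 m/s); the robot touches nothing.
It fails at once if the fingers press on the pin with more than 30 N (contact force between the fingers and pin above 30 N).
It fails at once if the saddle of the clip is pressed on the neck of the pin with more than 30 N (contact force between clip_c0 and pin above 30 N).
It fails at once if a bystander is moved by more than 15 mm (distance of any of brass_weight, petri_dish, beaker from where it was at the start of the episode above 0.015 m).
It also fails if it takes over 51 s, if anything falls off the work surface, if the arm or the gripper's body presses on something with over 40 N, if the wrist force passes 120 N, or if a joint passes its speed limit or range.

## Working session

There is one attempt and no reset: what is moved stays moved. The work goes in short steps, Python scripts to look and compute and a tool call to move; the robot and the scene stay as the last step left them, time stands still between calls to the robot, and variables do not carry over. Pictures are saved under pics/ and viewed, at most 10 in all, crops included, and the job is handed in when it is done.

Besides the shell and the picture viewer there is one more tool, called by a JSON object that holds its "api" and its "payload", one argument or row to a line. send_rows: Moves the arm, as the interface text tells. Its arguments: {"type":"object","properties":{"motion":{"type":"array"},"grip_force":{"type":"number"}},"required":["motion"]}

```bash
mkdir -p pics
cat > h.py <<'E'
import numpy as np, cv2
from bench import monitor, cams, bot
def grab(n,save=None):
    f=cams.grab_frame(n)
    if save: cv2.imwrite('pics/'+save,cv2.cvtColor(f['img'],cv2.COLOR_RGB2BGR))
    return f
def ray(f,u,v):
    d=np.array(f['attitude'])@np.linalg.inv(np.array(f['K']))@np.array([u,v,1.]); return np.array(f['eye']),d/np.linalg.norm(d)
def onz(f,u,v,z):
    o,d=ray(f,u,v); return o+d*(z-o[2])/d[2]
def proj(f,p):
    c=np.array(f['attitude']).T@(np.array(p)-np.array(f['eye'])); q=np.array(f['K'])@c; return q[:2]/q[2]
E
python3 - <<'E'
from h import *
np.set_printoptions(precision=4,suppress=True)
for n in('side','top'):
    f=grab(n,n+'0.png'); print(n,f['K'],f['eye'],f['attitude'])
print(monitor.get_state())
E
```

```text
side [[419.0658   0.     281.6056]
 [  0.     419.0658 203.0834]
 [  0.       0.       1.    ]] [0.3186 0.9363 0.5078] [[-0.9589 -0.1279  0.2535]
 [-0.2836  0.4715 -0.835 ]
 [-0.0127 -0.8725 -0.4884]]
top [[509.3743   0.     283.2682]
 [  0.     509.3743 215.2488]
 [  0.       0.       1.    ]] [0.3409 0.2367 1.1221] [[-0.0066 -0.9889  0.1484]
 [-0.9997  0.0031 -0.024 ]
 [ 0.0233 -0.1485 -0.9886]]
{'t': 0.1, 'joint_positions': array([-73.0118,  21.6584,   4.57  ,  73.0188,   0.0014,  83.6806]), 'joint_vel': array([ 0.0253, -0.0898,  0.2544,  0.0284, -0.0102,  0.0112]), 'joint_efforts': array([  0.0036, -46.4693,  27.0583,   0.0119,  -0.    ,  -0.    ]), 'tcp_pos': array([ 0.2273, -0.5275,  0.2304]), 'orientation': array([[ 0.9184,  0.3957, -0.0005],
       [ 0.3957, -0.9184,  0.0018],
       [ 0.0002, -0.0019, -1.    ]]), 'contact_force': array([ 0.8205, -0.7363,  0.5773]), 'torque': array([0.0002, 0.0246, 0.0049]), 'grip_force': 0.0, 'width': 0.08535666245922825}
```

View pics/top0.png

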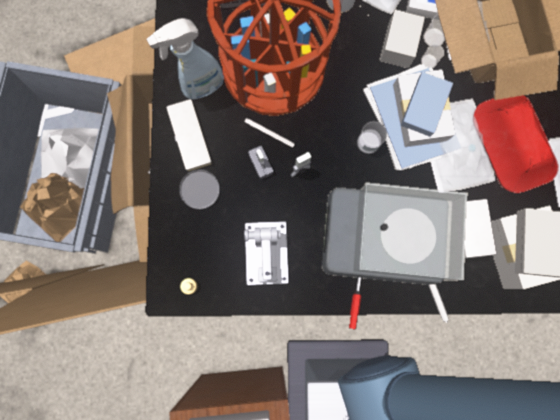

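View pics/side0.png

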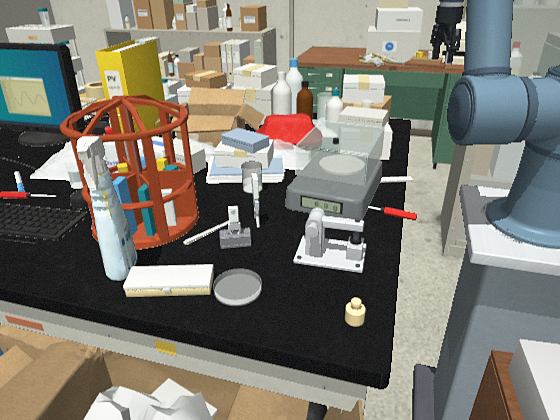

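The top view shows the bracket at about (267,252), with the pin along the image's horizontal and its head on the left at about (248,235). The small clip in its block is at about (260,161), and the larger look-alike is at (302,163). The dish is at (199,189) and the brass weight at (189,286). I'll take one enlarged composite for pixel detail.

Run:
```python
import cv2,numpy as np
t=cv2.imread('pics/top0.png');s=cv2.imread('pics/side0.png')
a=cv2.resize(t[140:290,235:325],None,fx=4,fy=4,interpolation=cv2.INTER_CUBIC)  #360x600
b=cv2.resize(s[165:275,210:290],None,fx=4,fy=4,interpolation=cv2.INTER_CUBIC)[:300] 
b=cv2.resize(s[195:270,210:300],(432,300+60),interpolation=cv2.INTER_CUBIC)[:300]
c=cv2.resize(s[200:275,288:376],(352,300),interpolation=cv2.INTER_CUBIC)
o=np.zeros((600,792,3),np.uint8);o[:,:360]=a;o[:300,360:792]=b;o[300:,360:712]=c
cv2.imwrite('pics/comp.png',o)
```

```text
(no output)
```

View pics/comp.png

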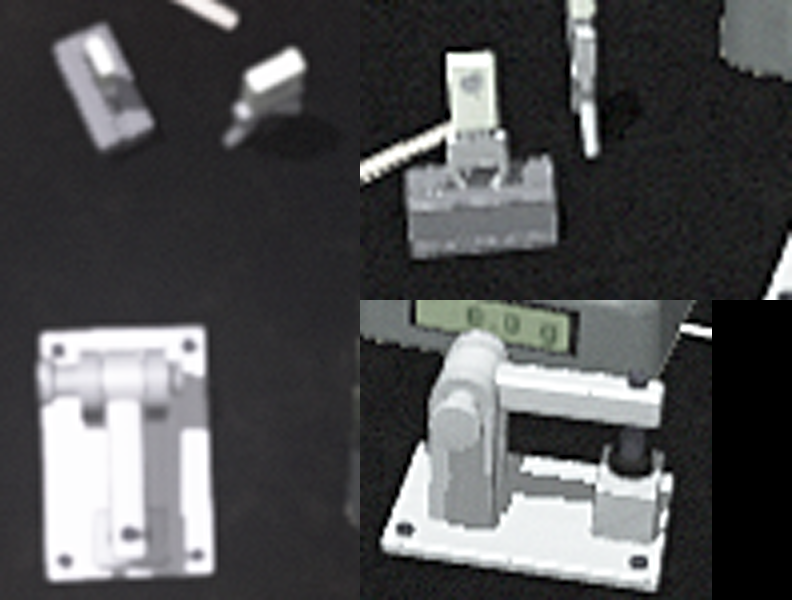

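Comp: plate corners (40,328), (204,324), (216,574), (48,580); holder at the top left, with the tab top at about (100,45); head disc centre in the side view at (461,422).

Run:
```python
from h import *
np.set_printoptions(precision=4,suppress=True)
T=grab('top');S=grab('side')
c=lambda x,y:(235+x/4,140+y/4)
P=[onz(T,*c(*p),.008) for p in[(40,328),(204,324),(216,574),(48,580)]]
for p in P: print(p)
ctr=sum(P)/4; ex=((P[0]+P[1])-(P[2]+P[3]));ex[2]=0;print(np.linalg.norm(ex)/2);ex/=np.linalg.norm(ex)
yaw=np.degrees(np.arctan2(ex[1],ex[0]));ey=np.array([-ex[1],ex[0],0])
org=ctr+ex*(.0325);org[2]=0;print('bracket',org,yaw)
o,d=ray(S,(461-360)/4+288,(422-300)/4+200)
t=((org-o)@ex)/(d@ex);h=o+t*d;print('head',h,(h-org)@ey)
# plane y_b=.045..: 
for yb in(.05,.045,.04):
  t=((org-o)@ey+yb)/(d@ey);h=o+t*d;print(yb,h,(h-org)@ex)
# head center in top
for z in (.065,.075,.085):print('headtop',onz(T,*c(38,380),z+.0), ((onz(T,*c(38,380),z)-org)@ex,(onz(T,*c(38,380),z)-org)@ey))
# tab top centre both views
for z in(.0887,):
  print('tab top',onz(T,*c(100,45),z), 'side',onz(S,210+(470-360)/4.8,195+52/4.8,z))
a=onz(T,*c(80,33),.026);b=onz(T,*c(130,135),.026);print(a,b,(a+b)/2, np.degrees(np.arctan2(*(a-b)[1::-1])))
for n,q in(('weight',(189,286)),('dish',(199,189))):print(n,onz(T,*q,.02))
print('lookalike',onz(T,*c(275,65),.1))
print('beaker',onz(T,371,137,.04))
```

```text
[0.4933 0.2941 0.008 ]
[0.4952 0.2037 0.008 ]
[0.3583 0.1982 0.008 ]
[0.3557 0.2892 0.008 ]
0.13734501502352944
bracket [0.4581 0.2475 0.    ] 2.1772224827842406
head [0.4571 0.274  0.0694] 0.026545126440205888
0.05 [0.4522 0.2973 0.0849] -0.00398339925608931
0.045 [0.4533 0.2924 0.0816] -0.003134236874988781
0.04 [0.4543 0.2874 0.0783] -0.0022850744938882517
headtop [0.4582 0.2921 0.065 ] (np.float64(0.0017553527323176704), np.float64(0.04452747708807775))
headtop [0.4571 0.2916 0.075 ] (np.float64(0.0006267850870110617), np.float64(0.04404617925134587))
headtop [0.456 0.291 0.085] (np.float64(-0.0005017825582955468), np.float64(0.04356488141461399))
tab top [0.6313 0.2593 0.0887] side [0.6283 0.2566 0.0887]
[0.6558 0.2718 0.026 ] [0.5979 0.2442 0.026 ] [0.6268 0.258  0.026 ] 25.469253055672876
weight [0.3542 0.4122 0.02  ]
dish [0.5652 0.3947 0.02  ]
lookalike [0.6175 0.1687 0.1   ]
beaker [0.6774 0.0154 0.04  ]
```

```bash
cat > plan.py <<'E'
from h import *
def Rd(yaw):
    c,s=np.cos(np.radians(yaw)),np.sin(np.radians(yaw)); return np.array([[c,s,0],[s,-c,0],[0,0,-1.]])
def plan(p,yaw,wps):
    for w,y in wps:
        R=Rd(yaw); d=R.T@(np.array(w)-p)/.1; n=max(1,int(np.ceil(max(abs(d).max(),abs(y-yaw)/80)-.01))); 
        for i in range(n):
            dy=(y-yaw)/(n-i); R=Rd(yaw); d=R.T@(np.array(w)-p)/.1/(n-i)
            if abs(d).max()>1: d/=abs(d).max()
            d=d.round(3); r=round(-dy/90,3); p=p+R@d*.1; yaw-=r*90
            print(d.tolist(),r,'rows>=',max(np.ceil(abs(dy)/10.7),np.ceil(np.linalg.norm(d)*100/62.5)),'->',p.round(4),round(yaw,1))
def cur():
    s=monitor.get_state(); R=np.array(s['orientation']); return np.array(s['tcp_pos']),np.degrees(np.arctan2(R[1,0],R[0,0]))
E
python3 - <<'E'
from plan import *
p,y=cur(); print(p,y)
plan(p,y,[((.36,-.42,.31),75),((.47,-.28,.31),130),((.48,0,.31),170),((.46,.31,.31),182)])
E
```

```text
[ 0.22741854 -0.52770936  0.23071617] 23.307399247949196
[0.822, -0.232, -0.396] -0.287 rows>= 3.0 -> [ 0.2937 -0.4739  0.2703] 49.1
[0.841, 0.149, -0.397] -0.287 rows>= 3.0 -> [ 0.36 -0.42  0.31] 75.0
[0.819, 0.349, 0.0] -0.306 rows>= 3.0 -> [ 0.415 -0.35   0.31 ] 102.5
[0.564, 0.689, 0.0] -0.305 rows>= 3.0 -> [ 0.47 -0.28  0.31] 130.0
[0.694, 0.625, 0.0] -0.148 rows>= 2.0 -> [ 0.4734 -0.1867  0.31  ] 143.3
[0.531, 0.768, 0.0] -0.148 rows>= 2.0 -> [ 0.4767 -0.0934  0.31  ] 156.6
[0.341, 0.87, 0.0] -0.149 rows>= 2.0 -> [0.48 0.   0.31] 170.0
[0.184, 0.754, 0.0] -0.033 rows>= 2.0 -> [0.4749 0.0775 0.31  ] 173.0
[0.144, 0.763, 0.0] -0.033 rows>= 2.0 -> [0.47  0.155 0.31 ] 175.9
[0.105, 0.77, 0.0] -0.034 rows>= 2.0 -> [0.4649 0.2325 0.31  ] 179.0
[0.063, 0.774, 0.0] -0.033 rows>= 2.0 -> [0.46 0.31 0.31] 182.0
```

{"api": "send_rows", "payload": {
  "motion": [
    {"translation": [0.274,-0.077,-0.132],"dr": [0,0,-0.096],"claw": 1},
    {"translation": [0.548,-0.155,-0.264],"dr": [0,0,-0.191],"claw": 1},
    {"translation": [0.822,-0.232,-0.396],"dr": [0,0,-0.287],"claw": 1}
  ]
}}

```text
t: 0.57
tcp_pos: [0.2943, -0.4736, 0.271]
orientation: [[0.651, 0.759, -0.0], [0.759, -0.651, 0.001], [0.0, -0.001, -1.0]]
contact_force: [0.3, -0.3, 0.2]
width: 0.0852
grip_force: 0.0
```

{"api": "send_rows", "payload": {
  "motion": [
    {"translation": [0.28,0.05,-0.132],"dr": [0,0,-0.096],"claw": 1},
    {"translation": [0.56,0.1,-0.264],"dr": [0,0,-0.191],"claw": 1},
    {"translation": [0.841,0.149,-0.397],"dr": [0,0,-0.287],"claw": 1}
  ]
}}

```text
t: 0.95
tcp_pos: [0.3607, -0.4196, 0.3108]
orientation: [[0.255, 0.967, -0.0], [0.967, -0.255, 0.0], [0.0, -0.0, -1.0]]
contact_force: [0.0, -0.9, -0.1]
width: 0.0855
grip_force: 0.0
```

{"api": "send_rows", "payload": {
  "motion": [
    {"translation": [0.273,0.116,0],"dr": [0,0,-0.102],"claw": 1},
    {"translation": [0.546,0.233,0],"dr": [0,0,-0.204],"claw": 1},
    {"translation": [0.819,0.349,0],"dr": [0,0,-0.306],"claw": 1}
  ]
}}

```text
t: 1.32
tcp_pos: [0.4155, -0.3495, 0.3104]
orientation: [[-0.222, 0.975, -0.0], [0.975, 0.222, 0.0], [0.0, -0.0, -1.0]]
contact_force: [-0.0, 0.2, -0.0]
width: 0.0854
grip_force: 0.0
```

{"api": "send_rows", "payload": {
  "motion": [
    {"translation": [0.188,0.23,0],"dr": [0,0,-0.102],"claw": 0.5},
    {"translation": [0.376,0.459,0],"dr": [0,0,-0.203],"claw": 0.5},
    {"translation": [0.564,0.689,0],"dr": [0,0,-0.305],"claw": 0.5}
  ]
}}

```text
t: 1.7
tcp_pos: [0.4705, -0.2795, 0.3104]
orientation: [[-0.646, 0.763, -0.0], [0.763, 0.646, 0.0], [0.0, -0.0, -1.0]]
contact_force: [0.5, -0.3, -0.2]
width: 0.0428
grip_force: 0.0
```

{"api": "send_rows", "payload": {
  "motion": [
    {"translation": [0.347,0.313,0],"dr": [0,0,-0.074],"claw": 0},
    {"translation": [0.694,0.625,0],"dr": [0,0,-0.148],"claw": 0}
  ]
}}

```text
t: 1.95
tcp_pos: [0.4735, -0.1858, 0.3102]
orientation: [[-0.804, 0.595, -0.0], [0.595, 0.804, 0.0], [0.001, 0.0, -1.0]]
contact_force: [0.2, 0.2, -0.2]
width: 0.007
grip_force: 0.0
```

{"api": "send_rows", "payload": {
  "motion": [
    {"translation": [0.266,0.384,0],"dr": [0,0,-0.074],"claw": 0},
    {"translation": [0.531,0.768,0],"dr": [0,0,-0.148],"claw": 0}
  ]
}}

```text
t: 2.2
tcp_pos: [0.4766, -0.0923, 0.3104]
orientation: [[-0.919, 0.394, -0.0], [0.394, 0.919, 0.0], [0.0, 0.0, -1.0]]
contact_force: [0.6, -0.2, -0.1]
width: 0.0
grip_force: 0.0
```

{"api": "send_rows", "payload": {
  "motion": [
    {"translation": [0.17,0.435,0],"dr": [0,0,-0.075],"claw": 0},
    {"translation": [0.341,0.87,0],"dr": [0,0,-0.149],"claw": 0}
  ]
}}

```text
t: 2.45
tcp_pos: [0.4799, 0.0011, 0.3105]
orientation: [[-0.985, 0.17, 0.0], [0.17, 0.985, -0.0], [-0.0, -0.0, -1.0]]
contact_force: [1.4, 0.2, -0.4]
width: 0.0001
grip_force: 0.0
```

{"api": "send_rows", "payload": {
  "motion": [
    {"translation": [0.092,0.377,0],"dr": [0,0,-0.016],"claw": 0},
    {"translation": [0.184,0.754,0],"dr": [0,0,-0.033],"claw": 0}
  ]
}}

```text
t: 2.7
tcp_pos: [0.4747, 0.0785, 0.3104]
orientation: [[-0.993, 0.121, -0.0], [0.121, 0.993, -0.0], [0.0, -0.0, -1.0]]
contact_force: [0.3, 0.4, 0.4]
width: -0.0
grip_force: 0.0
```

{"api": "send_rows", "payload": {
  "motion": [
    {"translation": [0.072,0.381,0],"dr": [0,0,-0.016],"claw": 0},
    {"translation": [0.144,0.763,0],"dr": [0,0,-0.033],"claw": 0}
  ]
}}

```text
t: 2.95
tcp_pos: [0.4697, 0.1558, 0.3104]
orientation: [[-0.998, 0.07, -0.0], [0.07, 0.998, -0.0], [0.0, -0.0, -1.0]]
contact_force: [0.0, 0.3, 0.4]
width: -0.0002
grip_force: 0.0
```

{"api": "send_rows", "payload": {
  "motion": [
    {"translation": [0.052,0.385,0],"dr": [0,0,-0.017],"claw": 0},
    {"translation": [0.105,0.77,0],"dr": [0,0,-0.034],"claw": 0},
    {"translation": [0.105,0.77,0],"dr": [0,0,-0.034],"claw": 0}
  ]
}}

```text
t: 3.32
tcp_pos: [0.4645, 0.2341, 0.3101]
orientation: [[-1.0, 0.014, -0.001], [0.014, 1.0, 0.0], [0.001, 0.0, -1.0]]
contact_force: [-0.2, -0.3, -0.4]
width: -0.0001
grip_force: 0.0
```

Excellent tracking. Next, a close wrist look here above the bracket.

Run:
```python
from h import *
np.set_printoptions(precision=4,suppress=True)
f=grab('wrist','w1.png');print(f['K'],f['eye'],f['attitude'])
for z in(.07,.075,.08,.085):print(z,[proj(f,(.4571+q*-.038,.2475+q,z)).round(1) for q in(.044,-.028)])
```

```text
[[374.1871   0.     287.0347]
 [  0.     374.1871 210.3918]
 [  0.       0.       1.    ]] [0.3903 0.2359 0.4528] [[ 0.0136  0.9576  0.2878]
 [ 0.9999 -0.0132 -0.0034]
 [ 0.0005  0.2878 -0.9577]]
0.07 [array([341.7, 163.2]), array([271.8, 166.8])]
0.075 [array([342.4, 164. ]), array([271.6, 167.7])]
0.08 [array([343.1, 164.9]), array([271.4, 168.5])]
0.085 [array([343.8, 165.7]), array([271.2, 169.5])]
```

View pics/w1.png

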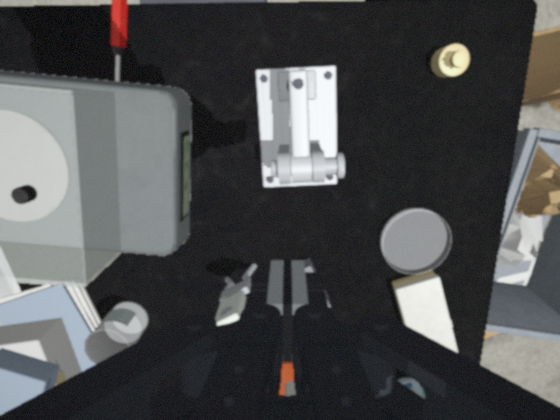

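The pin head is at about (341,165) in the wrist view and its tail at about (272,168), which agrees with the top-view estimate. Moving down beside the head.

{"api": "send_rows", "payload": {
  "motion": [
    {"translation": [0.05,0.45,0],"dr": [0,0,-0.018],"claw": 0},
    {"translation": [0.1,0.92,0],"dr": [0,0,-0.035],"claw": 0},
    {"translation": [0.1,0.92,0.4],"dr": [0,0,-0.035],"claw": 0},
    {"translation": [0.1,0.92,0.9],"dr": [0,0,-0.035],"claw": 0}
  ]
}}

```text
t: 3.88
tcp_pos: [0.4581, 0.3243, 0.2207]
orientation: [[-0.999, -0.037, 0.004], [-0.037, 0.999, 0.001], [-0.004, 0.001, -1.0]]
contact_force: [0.7, 0.0, -0.1]
width: 0.0004
grip_force: 0.0
```

{"api": "send_rows", "payload": {
  "motion": [
    {"translation": [0,0,0.5],"dr": [0,0,0],"claw": 0},
    {"translation": [0,0,0.9],"dr": [0,0,0],"claw": 0}
  ]
}}

```text
t: 4.12
tcp_pos: [0.4563, 0.3225, 0.1285]
orientation: [[-0.999, -0.036, -0.001], [-0.036, 0.999, -0.001], [0.001, -0.001, -1.0]]
contact_force: [0.1, 0.2, 0.1]
width: 0.0002
grip_force: 0.0
```

{"api": "send_rows", "payload": {
  "motion": [
    {"translation": [0,0,0.3],"dr": [0,0,0],"claw": 0},
    {"translation": [0,0,0.53],"dr": [0,0,0],"claw": 0},
    {"translation": [0,0,0.53],"dr": [0,0,0],"claw": 0},
    {"translation": [0,0,0.53],"dr": [0,0,0],"claw": 0}
  ]
}}

```text
t: 4.62
tcp_pos: [0.4575, 0.3239, 0.0785]
orientation: [[-0.999, -0.037, 0.001], [-0.037, 0.999, 0.0], [-0.001, 0.0, -1.0]]
contact_force: [0.2, -0.1, -0.1]
width: 0.0001
grip_force: 0.0
```

Run:
```python
from h import *
f=grab('wrist');S=grab('side')
cv2.imwrite('pics/w2.png',np.vstack([cv2.cvtColor(f['img'],4)[40:260],cv2.resize(cv2.cvtColor(S['img'],4)[170:300,270:410],(560,380*1))[:380]]))
print(monitor.get_state()['contact_force'],monitor.get_state()['tcp_pos'])
```

```text
[-0.05589419 -0.29340452  0.13943529] [0.45787115 0.32448594 0.07906194]
```

View pics/w2.png

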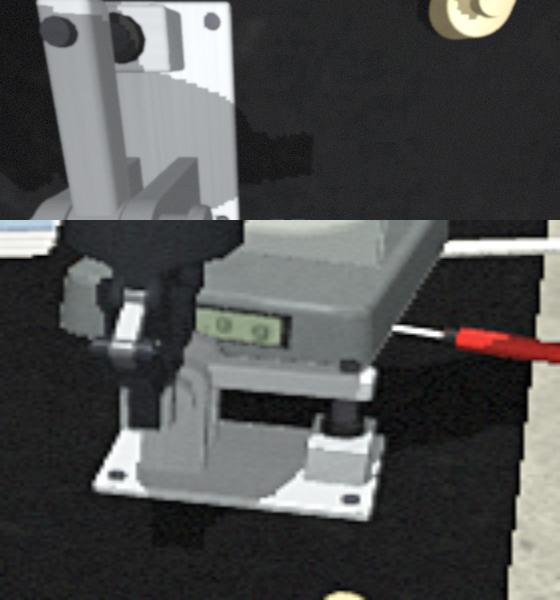

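{"api": "send_rows", "payload": {
  "motion": [
    {"translation": [0,-0.04,0.05],"dr": [0,0,0],"claw": 0},
    {"translation": [0,-0.08,0.05],"dr": [0,0,0],"claw": 0},
    {"translation": [0,-0.12,0.05],"dr": [0,0,0],"claw": 0},
    {"translation": [0,-0.14,0.05],"dr": [0,0,0],"claw": 0},
    {"translation": [0,-0.16,0.05],"dr": [0,0,0],"claw": 0}
  ]
}}

```text
t: 5.35
tcp_pos: [0.4573, 0.3081, 0.0726]
orientation: [[-0.999, -0.038, 0.0], [-0.038, 0.999, -0.0], [-0.0, -0.0, -1.0]]
contact_force: [-0.6, -0.3, 0.5]
width: 0.0001
grip_force: 0.0
```

{"api": "send_rows", "payload": {
  "motion": [
    {"translation": [0,-0.015,0],"dr": [0,0,0],"claw": 0},
    {"translation": [0,-0.03,0],"dr": [0,0,0],"claw": 0},
    {"translation": [0,-0.045,0],"dr": [0,0,0],"claw": 0},
    {"translation": [0,-0.06,0],"dr": [0,0,0],"claw": 0}
  ]
}}

```text
t: 5.85
tcp_pos: [0.4575, 0.3031, 0.0726]
orientation: [[-0.999, -0.038, -0.0], [-0.038, 0.999, 0.002], [0.0, 0.002, -1.0]]
contact_force: [-1.7, 2.5, -1.0]
width: 0.0
grip_force: 1.6
```

{"api": "send_rows", "payload": {
  "motion": [
    {"translation": [0,-0.01,0],"dr": [0,0,0],"claw": 0},
    {"translation": [0,-0.02,0],"dr": [0,0,0],"claw": 0},
    {"translation": [0,-0.03,0],"dr": [0,0,0],"claw": 0}
  ]
}}

```text
t: 6.22
tcp_pos: [0.4576, 0.2994, 0.0726]
orientation: [[-0.999, -0.038, -0.0], [-0.038, 0.999, 0.0], [-0.0, 0.0, -1.0]]
contact_force: [-0.3, 4.3, -1.4]
width: -0.0001
grip_force: 1.6
```

{"api": "send_rows", "payload": {
  "motion": [
    {"translation": [0,-0.01,0],"dr": [0,0,0],"claw": 0},
    {"translation": [0,-0.02,0],"dr": [0,0,0],"claw": 0},
    {"translation": [0,-0.03,0],"dr": [0,0,0],"claw": 0}
  ]
}}

```text
t: 6.6
tcp_pos: [0.4577, 0.2962, 0.0726]
orientation: [[-0.999, -0.038, 0.0], [-0.038, 0.999, -0.0], [-0.0, -0.0, -1.0]]
contact_force: [-1.0, 3.9, -0.2]
width: -0.0004
grip_force: 1.6
```

{"api": "send_rows", "payload": {
  "motion": [
    {"translation": [0,-0.005,0],"dr": [0,0,0],"claw": 0},
    {"translation": [0,-0.01,0],"dr": [0,0,0],"claw": 0}
  ]
}}

```text
t: 6.85
tcp_pos: [0.4577, 0.2953, 0.0726]
orientation: [[-0.999, -0.038, 0.0], [-0.038, 0.999, -0.0], [-0.0, -0.0, -1.0]]
contact_force: [-0.5, 3.2, 0.3]
width: 0.0002
grip_force: 1.5
```

{"api": "send_rows", "payload": {
  "motion": [
    {"translation": [0,-0.005,0],"dr": [0,0,0],"claw": 0},
    {"translation": [0,-0.01,0],"dr": [0,0,0],"claw": 0}
  ]
}}

```text
t: 7.1
tcp_pos: [0.4577, 0.2943, 0.0726]
orientation: [[-0.999, -0.038, -0.0], [-0.038, 0.999, -0.0], [0.0, -0.0, -1.0]]
contact_force: [-1.2, 2.9, -0.7]
width: 0.0001
grip_force: 1.5
```

{"api": "send_rows", "payload": {
  "motion": [
    {"translation": [0,-0.005,0],"dr": [0,0,0],"claw": 0},
    {"translation": [0,-0.01,0],"dr": [0,0,0],"claw": 0}
  ]
}}

```text
t: 7.35
tcp_pos: [0.4578, 0.2933, 0.0726]
orientation: [[-0.999, -0.038, 0.0], [-0.038, 0.999, -0.0], [-0.0, -0.0, -1.0]]
contact_force: [-0.6, 2.5, -0.6]
width: 0.0001
grip_force: 1.5
```

{"api": "send_rows", "payload": {
  "motion": [
    {"translation": [0,-0.005,0],"dr": [0,0,0],"claw": 0},
    {"translation": [0,-0.01,0],"dr": [0,0,0],"claw": 0}
  ]
}}

```text
t: 7.6
tcp_pos: [0.4578, 0.2923, 0.0726]
orientation: [[-0.999, -0.038, -0.0], [-0.038, 0.999, -0.0], [0.0, -0.0, -1.0]]
contact_force: [0.1, 2.1, -0.2]
width: -0.0
grip_force: 1.5
```

{"api": "send_rows", "payload": {
  "motion": [
    {"translation": [0,-0.005,0],"dr": [0,0,0],"claw": 0}
  ]
}}

```text
t: 7.72
tcp_pos: [0.4579, 0.2918, 0.0726]
orientation: [[-0.999, -0.038, 0.0], [-0.038, 0.999, -0.0], [-0.0, -0.0, -1.0]]
contact_force: [-0.8, 3.5, -0.6]
width: -0.0002
grip_force: 1.5
```

{"api": "send_rows", "payload": {
  "motion": [
    {"translation": [0,-0.005,0],"dr": [0,0,0],"claw": 0}
  ]
}}

```text
t: 7.85
tcp_pos: [0.4579, 0.2916, 0.0726]
orientation: [[-0.999, -0.038, -0.0], [-0.038, 0.999, 0.001], [0.0, 0.001, -1.0]]
contact_force: [-1.4, 5.1, 0.3]
width: -0.0
grip_force: 2.4
```

{"api": "send_rows", "payload": {
  "motion": [
    {"translation": [0,-0.003,0],"dr": [0,0,0],"claw": 0}
  ]
}}

```text
t: 7.98
tcp_pos: [0.4579, 0.2916, 0.0726]
orientation: [[-0.999, -0.038, -0.0], [-0.038, 0.999, 0.001], [-0.0, 0.001, -1.0]]
contact_force: [-0.1, 5.1, -0.6]
width: -0.0003
grip_force: 2.8
```

{"api": "send_rows", "payload": {
  "motion": [
    {"translation": [0,-0.003,0],"dr": [0,0,0],"claw": 0}
  ]
}}

```text
t: 8.1
tcp_pos: [0.4579, 0.2916, 0.0726]
orientation: [[-0.999, -0.038, -0.0], [-0.038, 0.999, 0.002], [0.0, 0.002, -1.0]]
contact_force: [-0.8, 5.9, -1.4]
width: 0.0002
grip_force: 3.2
```

Run:
```python
from plan import *
p,y=cur();y%=360; print(p,y)
plan(p,y,[((.456,.32,.08),182.2),((.456,.32,.17),182.2),((.54,.29,.2),194),((.629,.258,.17),205.5)])
```

```text
[0.45787113 0.29156969 0.07261154] 182.18361035117243
[0.008, 0.285, -0.074] -0.0 rows>= 1.0 -> [0.456 0.32  0.08 ] 182.2
[-0.0, -0.0, -0.9] -0.0 rows>= 2.0 -> [0.456 0.32  0.17 ] 182.2
[-0.828, -0.332, -0.3] -0.131 rows>= 2.0 -> [0.54 0.29 0.2 ] 194.0
[-0.786, -0.525, 0.3] -0.128 rows>= 2.0 -> [0.6289 0.258  0.17  ] 205.5
```

{"api": "send_rows", "payload": {
  "motion": [
    {"translation": [0,0.28,0],"dr": [0,0,0],"claw": 0},
    {"translation": [0,0.29,-0.5],"dr": [0,0,0],"claw": 0},
    {"translation": [0,0.29,-0.98],"dr": [0,0,0],"claw": 0.2}
  ]
}}

```text
t: 8.48
tcp_pos: [0.4563, 0.3184, 0.171]
orientation: [[-0.999, -0.038, -0.001], [-0.038, 0.999, -0.004], [0.001, -0.004, -1.0]]
contact_force: [1.1, 0.1, 1.1]
width: 0.016
grip_force: 0.0
```

{"api": "send_rows", "payload": {
  "motion": [
    {"translation": [-0.41,-0.17,-0.15],"dr": [0,0,-0.066],"claw": 0.4},
    {"translation": [-0.83,-0.33,-0.3],"dr": [0,0,-0.131],"claw": 0.4}
  ]
}}

```text
t: 8.72
tcp_pos: [0.542, 0.2886, 0.2019]
orientation: [[-0.97, -0.245, 0.002], [-0.245, 0.97, -0.002], [-0.001, -0.003, -1.0]]
contact_force: [0.7, 1.1, 0.5]
width: 0.0343
grip_force: 0.0
```

{"api": "send_rows", "payload": {
  "motion": [
    {"translation": [-0.4,-0.26,0.1],"dr": [0,0,-0.064],"claw": 0.4},
    {"translation": [-0.786,-0.525,0.3],"dr": [0,0,-0.128],"claw": 0.4},
    {"translation": [-0.786,-0.525,0.3],"dr": [0,0,-0.128],"claw": 0.4},
    {"translation": [-0.786,-0.525,0.3],"dr": [0,0,-0.128],"claw": 0.4}
  ]
}}

```text
t: 9.22
tcp_pos: [0.6293, 0.2571, 0.1702]
orientation: [[-0.903, -0.429, -0.001], [-0.429, 0.903, -0.001], [0.002, -0.001, -1.0]]
contact_force: [-0.0, -0.1, -0.1]
width: 0.0342
grip_force: 0.0
```

Run:
```python
from h import *
from plan import cur
f=grab('wrist','w3.png');print(cur())
for z in(.05,.0887):print(proj(f,(.629,.258,z)))
```

```text
(array([0.6291727 , 0.25773244, 0.1710051 ]), np.float64(-154.53975967041558))
[286.73461958 203.78962646]
[286.68256115 220.35015315]
```

View pics/w3.png

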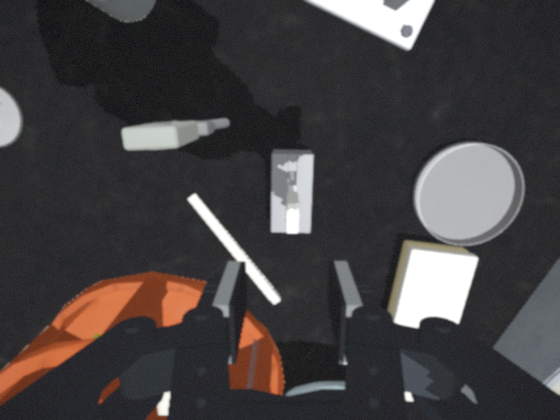

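The tab top is at about (293,221) and the block is centred at about (292,192), so it sits about 2.5 mm towards tool +y from the finger centre line. Correcting that and grasping.

{"api": "send_rows", "payload": {
  "motion": [
    {"translation": [0,0.025,0.3],"dr": [0,0,0],"claw": 0.4},
    {"translation": [0,0.025,0.6],"dr": [0,0,0],"claw": 0.4},
    {"translation": [0,0.025,0.8],"dr": [0,0,0],"claw": 0.4}
  ]
}}

```text
t: 9.65
tcp_pos: [0.6272, 0.2607, 0.0905]
orientation: [[-0.902, -0.431, -0.0], [-0.431, 0.902, -0.001], [0.001, -0.001, -1.0]]
contact_force: [0.0, 0.4, -0.4]
width: 0.0339
grip_force: 0.0
```

{"api": "send_rows", "payload": {
  "motion": [
    {"translation": [0,0,0.15],"dr": [0,0,0],"claw": 0.4},
    {"translation": [0,0,0.28],"dr": [0,0,0],"claw": 0.4},
    {"translation": [0,0,0.28],"dr": [0,0,0],"claw": 0.2},
    {"translation": [0,0,0.28],"dr": [0,0,0],"claw": 0.1},
    {"translation": [0,0,0.28],"dr": [0,0,0],"claw": 0},
    {"translation": [0,0,0.28],"dr": [0,0,0],"claw": 0},
    {"translation": [0,0,0.28],"dr": [0,0,0],"claw": 0}
  ],
  "grip_force": 50
}}

```text
t: 10.52
tcp_pos: [0.6295, 0.2602, 0.0633]
orientation: [[-0.903, -0.43, 0.001], [-0.43, 0.903, 0.0], [-0.001, -0.0, -1.0]]
contact_force: [0.3, 1.1, 2.6]
width: 0.0069
grip_force: 52.1
```

{"api": "send_rows", "payload": {
  "motion": [
    {"translation": [0,0,-0.1],"dr": [0,0,0],"claw": 0},
    {"translation": [0,0,-0.3],"dr": [0,0,0],"claw": 0},
    {"translation": [0,0,-0.6],"dr": [0,0,0],"claw": 0},
    {"translation": [0,0,-1],"dr": [0,0,0],"claw": 0},
    {"translation": [0,0,-1],"dr": [0,0,0],"claw": 0}
  ]
}}

```text
t: 11.15
tcp_pos: [0.6314, 0.2608, 0.1673]
orientation: [[-0.903, -0.43, 0.008], [-0.43, 0.903, 0.002], [-0.008, -0.001, -1.0]]
contact_force: [0.1, 1.0, -0.1]
width: 0.0068
grip_force: 51.9
```

Run:
```python
from plan import *
f=grab('wrist')
b=cv2.imread('pics/w1.png')
# plate from w1 geometry
f1=dict(K=f['K'],eye=np.array([.3903,.2359,.4528]),attitude=np.array([[.0136,.9576,.2878],[.9999,-.0132,-.0034],[.0005,.2878,-.9577]]))
P=[onz(f1,*q,.008) for q in[(256,70),(335,66),(339,184),(264,188)]]
for q in P: print(q)
c=sum(P)/4; ex=(P[2]+P[3]-P[0]-P[1]);ex/=np.linalg.norm(ex); print('org',c+ex*.0325,np.degrees(np.arctan2(ex[1],ex[0])))
p,y=cur();y%=360;print(p,y,monitor.get_state()['width'])
plan(p,y,[((.54,.24,.2),194),((.4586,.2193,.19),182.2)])
```

```text
[0.35999427 0.20193524 0.008     ]
[0.35701301 0.28995157 0.008     ]
[0.49134161 0.29793652 0.008     ]
[0.49507664 0.20662702 0.008     ]
org [0.45832046 0.25064014 0.008     ] 2.693981064571968
[0.63020313 0.26047695 0.16483292] 205.46614631033853 0.0071677803746405325
[0.902, 0.203, -0.352] 0.127 rows>= 2.0 -> [0.54 0.24 0.2 ] 194.0
[0.84, -0.004, 0.1] 0.132 rows>= 2.0 -> [0.4586 0.2193 0.19  ] 182.2
```

{"api": "send_rows", "payload": {
  "motion": [
    {"translation": [0.45,0.1,-0.25],"dr": [0,0,0.064],"claw": 0},
    {"translation": [0.9,0.2,-0.35],"dr": [0,0,0.127],"claw": 0}
  ]
}}

```text
t: 11.45
tcp_pos: [0.5379, 0.239, 0.1966]
orientation: [[-0.971, -0.239, -0.002], [-0.239, 0.971, -0.001], [0.002, -0.0, -1.0]]
contact_force: [0.8, 0.4, -0.6]
width: 0.0069
grip_force: 51.8
```

{"api": "send_rows", "payload": {
  "motion": [
    {"translation": [0.42,0,0],"dr": [0,0,0.066],"claw": 0},
    {"translation": [0.84,0,0.1],"dr": [0,0,0.132],"claw": 0},
    {"translation": [0.84,0,0.1],"dr": [0,0,0.132],"claw": 0},
    {"translation": [0.84,0,0.1],"dr": [0,0,0.132],"claw": 0},
    {"translation": [0.84,0,0.1],"dr": [0,0,0.132],"claw": 0}
  ]
}}

```text
t: 12.08
tcp_pos: [0.459, 0.2194, 0.1877]
orientation: [[-0.999, -0.038, 0.001], [-0.038, 0.999, 0.0], [-0.001, 0.0, -1.0]]
contact_force: [0.3, -1.4, -0.2]
width: 0.0066
grip_force: 51.8
```

Run:
```python
from plan import *
f=grab('wrist');S=grab('side');T=grab('top')
cv2.imwrite('pics/w4.png',cv2.cvtColor(np.hstack([cv2.resize(f['img'][160:340,200:370],(510,540)),np.vstack([cv2.resize(S['img'][170:270,285:375],(270,300)),cv2.resize(T['img'][200:280,240:312],(270,300))[:240]])]),4))
print(cur())
for h in(.08,.0):print([proj(c,(.4586,.2193,h)).round(1).tolist() for c in(f,S,T)])
```

```text
(array([0.4586665 , 0.21935584, 0.18772637]), np.float64(-177.84370543739277))
[[285.4, 208.1], [318.7, 211.7], [279.6, 233.8]]
[[285.7, 182.9], [317.5, 244.4], [279.0, 237.9]]
```

View pics/w4.png

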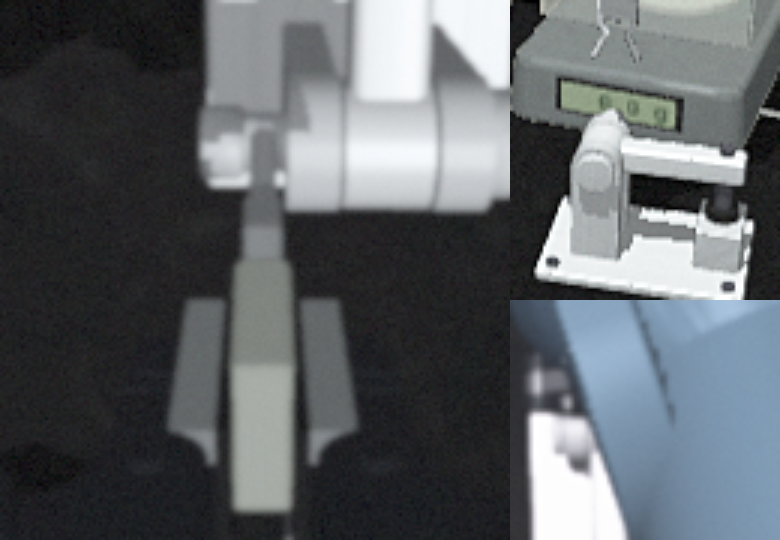

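Run:
```python
from plan import *
f=grab('wrist');S=grab('side')
p,_=cur();z=p[2]
print('tabtop', [proj(f,p+np.array([d,0,.0254])).round(1).tolist() for d in(-.01,0,.01)],'meas v 280.7..330.7')
print('tips',proj(S,p-np.array([0,0,.0573])).round(1))
for ax in(.075,.08,.085):print('head',proj(S,(.4573,.2773,ax)).round(1))
```

```text
tabtop [[285.2, 288.5], [284.2, 313.6], [283.3, 337.6]] meas v 280.7..330.7
tips [319.6 189.4]
head [312.8 228.9]
head [312.9 226.7]
head [313.  224.5]
```

Wrist and side views agree that the clip sits about 2.5 mm towards −x of the TCP and 0.5 mm off in y. Pin axis height is about 80 mm, so seating should come at TCP z of about 0.115. Correcting and descending.

{"api": "send_rows", "payload": {
  "motion": [
    {"translation": [-0.025,0.005,0.1],"dr": [0,0,0],"claw": 0},
    {"translation": [-0.025,0.005,0.25],"dr": [0,0,0],"claw": 0},
    {"translation": [-0.025,0.005,0.35],"dr": [0,0,0],"claw": 0},
    {"translation": [-0.025,0.005,0.42],"dr": [0,0,0],"claw": 0},
    {"translation": [-0.025,0.005,0.45],"dr": [0,0,0],"claw": 0},
    {"translation": [-0.025,0.005,0.47],"dr": [0,0,0],"claw": 0}
  ]
}}

```text
t: 13.08
tcp_pos: [0.4601, 0.2197, 0.1406]
orientation: [[-0.999, -0.038, 0.0], [-0.038, 0.999, 0.0], [-0.0, 0.0, -1.0]]
contact_force: [-0.1, -0.5, -0.6]
width: 0.007
grip_force: 51.8
```

{"api": "send_rows", "payload": {
  "motion": [
    {"translation": [0,0,0.02],"dr": [0,0,0],"claw": 0},
    {"translation": [0,0,0.04],"dr": [0,0,0],"claw": 0},
    {"translation": [0,0,0.06],"dr": [0,0,0],"claw": 0},
    {"translation": [0,0,0.08],"dr": [0,0,0],"claw": 0}
  ]
}}

```text
t: 13.58
tcp_pos: [0.46, 0.2197, 0.1325]
orientation: [[-0.999, -0.038, 0.0], [-0.038, 0.999, -0.0], [-0.0, -0.0, -1.0]]
contact_force: [-0.2, -0.1, -0.3]
width: 0.007
grip_force: 51.8
```

Run:
```python
from plan import *
f=grab('wrist');S=grab('side')
cv2.imwrite('pics/w5.png',cv2.cvtColor(np.hstack([cv2.resize(f['img'][130:320,210:360],(450,570),interpolation=2),cv2.resize(S['img'][175:270,290:345],(330,570),interpolation=2)]),4))
```

```text
(no output)
```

View pics/w5.png

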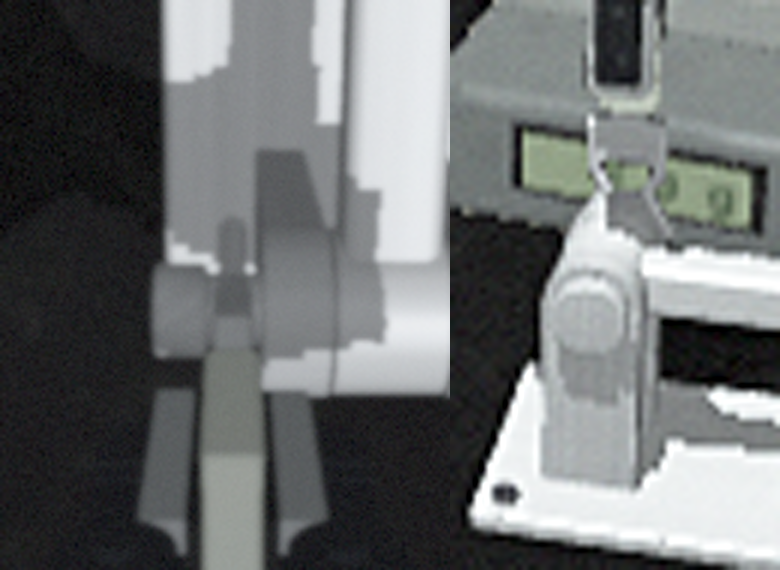

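The leg (220–250) lies centrally between the tail (215) and the cheek (257). Pressing on gently.

{"api": "send_rows", "payload": {
  "motion": [
    {"translation": [0,0,0.015],"dr": [0,0,0],"claw": 0},
    {"translation": [0,0,0.03],"dr": [0,0,0],"claw": 0},
    {"translation": [0,0,0.045],"dr": [0,0,0],"claw": 0}
  ]
}}

```text
t: 14.05
tcp_pos: [0.46, 0.2196, 0.128]
orientation: [[-0.999, -0.038, 0.0], [-0.038, 0.999, -0.0], [-0.0, -0.0, -1.0]]
contact_force: [0.1, 0.7, -0.6]
width: 0.0068
grip_force: 51.8
```

{"api": "send_rows", "payload": {
  "motion": [
    {"translation": [0,0,0.01],"dr": [0,0,0],"claw": 0},
    {"translation": [0,0,0.02],"dr": [0,0,0],"claw": 0}
  ]
}}

```text
t: 14.3
tcp_pos: [0.4602, 0.2197, 0.1261]
orientation: [[-0.999, -0.038, 0.0], [-0.038, 0.999, 0.0], [-0.0, -0.0, -1.0]]
contact_force: [1.0, -0.2, 0.5]
width: 0.0072
grip_force: 51.8
```

{"api": "send_rows", "payload": {
  "motion": [
    {"translation": [0,0,0.01],"dr": [0,0,0],"claw": 0},
    {"translation": [0,0,0.02],"dr": [0,0,0],"claw": 0}
  ]
}}

```text
t: 14.55
tcp_pos: [0.4606, 0.2198, 0.1243]
orientation: [[-0.999, -0.038, 0.001], [-0.038, 0.999, 0.0], [-0.001, 0.0, -1.0]]
contact_force: [1.3, 0.5, 1.0]
width: 0.007
grip_force: 51.9
```

{"api": "send_rows", "payload": {
  "motion": [
    {"translation": [-0.005,0,0.01],"dr": [0,0,0],"claw": 0},
    {"translation": [-0.005,0,0.02],"dr": [0,0,0],"claw": 0}
  ]
}}

```text
t: 14.8
tcp_pos: [0.4612, 0.2198, 0.1224]
orientation: [[-0.999, -0.038, 0.001], [-0.038, 0.999, 0.0], [-0.001, 0.0, -1.0]]
contact_force: [1.7, -0.1, 4.1]
width: 0.0071
grip_force: 52.2
```

{"api": "send_rows", "payload": {
  "motion": [
    {"translation": [0,0,0.01],"dr": [0,0,0],"claw": 0},
    {"translation": [0,0,0.02],"dr": [0,0,0],"claw": 0}
  ]
}}

```text
t: 15.05
tcp_pos: [0.4615, 0.22, 0.1212]
orientation: [[-0.999, -0.038, 0.002], [-0.038, 0.999, 0.001], [-0.002, 0.001, -1.0]]
contact_force: [0.4, 0.4, 9.7]
width: 0.0072
grip_force: 53.2
```

{"api": "send_rows", "payload": {
  "motion": [
    {"translation": [0,0,0.01],"dr": [0,0,0],"claw": 0}
  ]
}}

```text
t: 15.18
tcp_pos: [0.4613, 0.2201, 0.1201]
orientation: [[-0.999, -0.038, 0.002], [-0.038, 0.999, 0.001], [-0.002, 0.001, -1.0]]
contact_force: [1.2, 0.1, 6.1]
width: 0.0072
grip_force: 52.7
```

{"api": "send_rows", "payload": {
  "motion": [
    {"translation": [0,0,0.007],"dr": [0,0,0],"claw": 0}
  ]
}}

```text
t: 15.3
tcp_pos: [0.4613, 0.2199, 0.1191]
orientation: [[-0.999, -0.038, 0.002], [-0.038, 0.999, 0.0], [-0.002, 0.0, -1.0]]
contact_force: [1.2, -0.1, 5.7]
width: 0.0069
grip_force: 52.6
```

{"api": "send_rows", "payload": {
  "motion": [
    {"translation": [0,0,0.005],"dr": [0,0,0],"claw": 0}
  ]
}}

```text
t: 15.42
tcp_pos: [0.4612, 0.22, 0.1185]
orientation: [[-0.999, -0.038, 0.002], [-0.038, 0.999, 0.001], [-0.002, 0.001, -1.0]]
contact_force: [1.3, 0.0, 4.0]
width: 0.0069
grip_force: 52.5
```

Passing the snap. Continuing to the saddle stop in small steps.

{"api": "send_rows", "payload": {
  "motion": [
    {"translation": [0,0,0.006],"dr": [0,0,0],"claw": 0},
    {"translation": [0,0,0.012],"dr": [0,0,0],"claw": 0}
  ]
}}

```text
t: 15.68
tcp_pos: [0.4612, 0.2201, 0.1173]
orientation: [[-0.999, -0.038, 0.001], [-0.038, 0.999, 0.001], [-0.002, 0.001, -1.0]]
contact_force: [1.5, 0.5, 6.2]
width: 0.0072
grip_force: 52.7
```

{"api": "send_rows", "payload": {
  "motion": [
    {"translation": [0,0,0.005],"dr": [0,0,0],"claw": 0}
  ]
}}

```text
t: 15.8
tcp_pos: [0.4611, 0.2198, 0.1165]
orientation: [[-0.999, -0.038, 0.001], [-0.038, 0.999, 0.0], [-0.001, 0.0, -1.0]]
contact_force: [2.4, -1.3, 4.7]
width: 0.007
grip_force: 52.4
```

{"api": "send_rows", "payload": {
  "motion": [
    {"translation": [0,0,0.005],"dr": [0,0,0],"claw": 0}
  ]
}}

```text
t: 15.92
tcp_pos: [0.461, 0.2197, 0.1158]
orientation: [[-0.999, -0.038, 0.001], [-0.038, 0.999, -0.0], [-0.001, -0.0, -1.0]]
contact_force: [2.4, -1.0, 5.1]
width: 0.0069
grip_force: 52.5
```

{"api": "send_rows", "payload": {
  "motion": [
    {"translation": [0,0,0.005],"dr": [0,0,0],"claw": 0}
  ]
}}

```text
t: 16.05
tcp_pos: [0.461, 0.2196, 0.1153]
orientation: [[-0.999, -0.038, 0.001], [-0.038, 0.999, -0.0], [-0.001, -0.0, -1.0]]
contact_force: [2.7, 0.3, 3.6]
width: 0.0069
grip_force: 52.5
```

{"api": "send_rows", "payload": {
  "motion": [
    {"translation": [0,0,0.005],"dr": [0,0,0],"claw": 0}
  ]
}}

```text
t: 16.18
tcp_pos: [0.4608, 0.2197, 0.1147]
orientation: [[-0.999, -0.038, 0.001], [-0.038, 0.999, 0.0], [-0.001, 0.0, -1.0]]
contact_force: [2.8, 0.5, 2.6]
width: 0.0069
grip_force: 52.2
```

{"api": "send_rows", "payload": {
  "motion": [
    {"translation": [0,0,0.005],"dr": [0,0,0],"claw": 0}
  ]
}}

```text
t: 16.3
tcp_pos: [0.4607, 0.2197, 0.114]
orientation: [[-0.999, -0.038, 0.0], [-0.038, 0.999, 0.0], [-0.0, 0.0, -1.0]]
contact_force: [4.0, 0.2, 2.2]
width: 0.007
grip_force: 52.1
```

{"api": "send_rows", "payload": {
  "motion": [
    {"translation": [-0.006,0,0.005],"dr": [0,0,0],"claw": 0}
  ]
}}

```text
t: 16.42
tcp_pos: [0.4609, 0.2196, 0.1134]
orientation: [[-0.999, -0.038, -0.0], [-0.038, 0.999, -0.0], [0.0, -0.0, -1.0]]
contact_force: [2.6, -0.3, 0.7]
width: 0.0067
grip_force: 52.0
```

{"api": "send_rows", "payload": {
  "motion": [
    {"translation": [0,0,0.005],"dr": [0,0,0],"claw": 0}
  ]
}}

```text
t: 16.55
tcp_pos: [0.4608, 0.2196, 0.1128]
orientation: [[-0.999, -0.038, -0.001], [-0.038, 0.999, -0.0], [0.001, -0.0, -1.0]]
contact_force: [2.9, -0.3, 0.4]
width: 0.0072
grip_force: 51.9
```

{"api": "send_rows", "payload": {
  "motion": [
    {"translation": [0,0,0.005],"dr": [0,0,0],"claw": 0}
  ]
}}

```text
t: 16.68
tcp_pos: [0.4608, 0.2195, 0.1123]
orientation: [[-0.999, -0.038, -0.001], [-0.038, 0.999, -0.0], [0.001, -0.0, -1.0]]
contact_force: [3.2, -0.8, 0.4]
width: 0.0067
grip_force: 51.9
```

{"api": "send_rows", "payload": {
  "motion": [
    {"translation": [-0.006,0,0.005],"dr": [0,0,0],"claw": 0}
  ]
}}

```text
t: 16.8
tcp_pos: [0.461, 0.2196, 0.1118]
orientation: [[-0.999, -0.038, -0.001], [-0.038, 0.999, -0.0], [0.001, -0.0, -1.0]]
contact_force: [1.2, -0.1, 3.0]
width: 0.0067
grip_force: 52.0
```

{"api": "send_rows", "payload": {
  "motion": [
    {"translation": [0,0,0.005],"dr": [0,0,0],"claw": 0}
  ]
}}

```text
t: 16.92
tcp_pos: [0.4611, 0.2196, 0.1117]
orientation: [[-0.999, -0.038, -0.001], [-0.038, 0.999, -0.0], [0.001, -0.0, -1.0]]
contact_force: [0.6, -0.6, 4.3]
width: 0.0072
grip_force: 52.5
```

{"api": "send_rows", "payload": {
  "motion": [
    {"translation": [0,0,0.005],"dr": [0,0,0],"claw": 0}
  ]
}}

```text
t: 17.05
tcp_pos: [0.4612, 0.2196, 0.1116]
orientation: [[-0.999, -0.038, -0.001], [-0.038, 0.999, -0.0], [0.001, -0.0, -1.0]]
contact_force: [-1.1, -1.2, 7.8]
width: 0.007
grip_force: 53.0
```

The hard stop is reached at z = 0.1116, with force rising and no further travel. One slight press, hold, then open.

{"api": "send_rows", "payload": {
  "motion": [
    {"translation": [0,0,0.002],"dr": [0,0,0],"claw": 0},
    {"translation": [0,0,0.002],"dr": [0,0,0],"claw": 0},
    {"translation": [0,0,0.002],"dr": [0,0,0],"claw": 0.1},
    {"translation": [0,0,0.002],"dr": [0,0,0],"claw": 0.3},
    {"translation": [0,0,0.002],"dr": [0,0,0],"claw": 0.4},
    {"translation": [0,0,-0.02],"dr": [0,0,0],"claw": 0.4}
  ]
}}

```text
t: 17.8
tcp_pos: [0.4612, 0.2196, 0.1128]
orientation: [[-0.999, -0.038, -0.001], [-0.038, 0.999, -0.0], [0.001, -0.0, -1.0]]
contact_force: [-0.0, 0.2, -0.2]
width: 0.0341
grip_force: 0.0
```

{"api": "send_rows", "payload": {
  "motion": [
    {"translation": [0,0,-0.2],"dr": [0,0,0],"claw": 0.4},
    {"translation": [0,0,-0.5],"dr": [0,0,0],"claw": 0.4},
    {"translation": [0,0,-0.9],"dr": [0,0,0],"claw": 0.4},
    {"translation": [0,0,-0.9],"dr": [0,0,0],"claw": 0.4},
    {"translation": [0,0,-0.9],"dr": [0,0,0],"claw": 0.4},
    {"translation": [0,0,-0.9],"dr": [0,0,0],"claw": 0.4}
  ]
}}

```text
t: 18.55
tcp_pos: [0.4607, 0.2194, 0.2017]
orientation: [[-0.999, -0.038, -0.003], [-0.038, 0.999, -0.001], [0.003, -0.001, -1.0]]
contact_force: [-0.2, 0.1, 0.0]
width: 0.0339
grip_force: 0.0
```

Run:
```python
from plan import *
f=grab('wrist');S=grab('side')
cv2.imwrite('pics/w6.png',cv2.cvtColor(np.hstack([cv2.resize(f['img'][130:320,210:360],(450,570),interpolation=2),cv2.resize(S['img'][175:270,290:345],(330,570),interpolation=2)]),4))
```

```text
(no output)
```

View pics/w6.png

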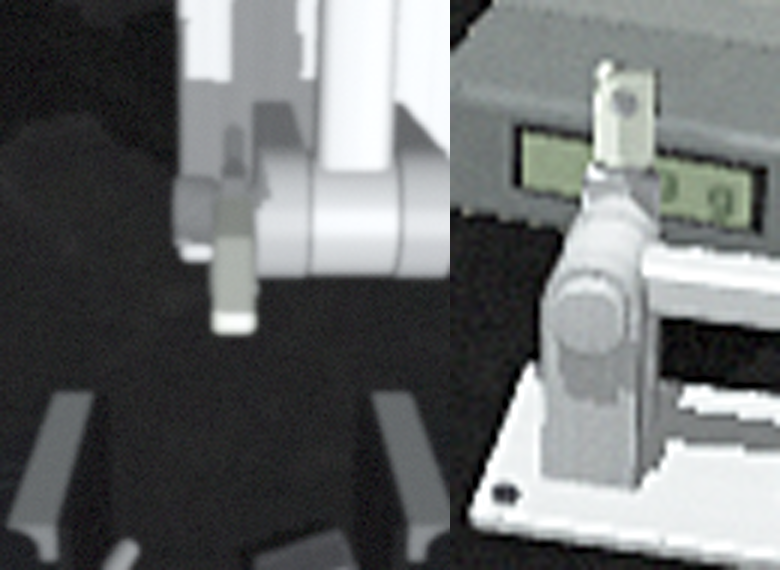

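The clip stands upright between tail and cheek, with the gripper clear of it. First leg contact came about 11 mm above the hard stop, which fits full seating.

```bash
python3 -c "
from bench import bot
print(bot.job_done())"
```

```text
the job is handed in; nothing more can be done
None
```

I pushed the pin home, pressed the clip down over the neck to its hard stop, let go and handed the job in; the last picture shows it upright between tail and cheek, but no verdict came back.

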